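# Clear the sawing board into the scrap pan

### The arm

A 6-joint arm with a two-finger parallel gripper is mounted at the origin on a cart in front of the work surface, level with it; the furniture and walls round the work are solid. World frame = base frame: x ahead of the robot, y to its left, z up, the work surface at z = 0. Lengths are in mm, angles in rad, forces in N, time in s.
With the tool pointing down it reaches from about 350 to 925 mm from the base axis. Payload 6.4 kg.
Tool frame: the origin (TCP) lies between the finger pads; the fingertips stand 25 mm ahead of it and the grasp point (between the pads) lies 6 mm ahead of it; z points along the fingers, y is the line along which they close (so a half turn about z gives the same grasp; the last joint's range is limited). The gripper opens to 94 mm and grips with 3 to 60 N. Pads are 16 mm wide; open, the fingers measure 119 mm over their backs; the gripper's body (75 mm by 177 mm) begins 78 mm behind the grasp point.
Start: joints at [1.141, 0.245, 1.558, -0, 1.339, -0.174], TCP at [164.459, 628.862, 230.455] pointing down, gripper open.
Joint ranges: [-3.13, 3.13], [-1.02, 2.26], [0.13, 2.54], [-0.95, 4.09], [0.21, 2.88], [-2.74, 2.74]. Speed limits (rad/s): [2.57, 2.57, 3.14, 3.14, 3.14, 3.14].

### API

Orientations are given as [roll, pitch, yaw] about the fixed x, y, z axes, in that order (R = Rz(yaw) Ry(pitch) Rx(roll)).
In Python, from workcell import arm gives the robot as it stands.
- The arm moves only by the tool drive_effector, called after "Emit:" as name(argument=value, ...), one argument or row to a line, values as JSON. Schema: {"type":"object","properties":{"ticks":{"type":"array","items":{"type":"array","items":{"type":"number"},"minItems":7,"maxItems":7},"minItems":1,"maxItems":20},"grip_n":{"type":"number"},"only":{"type":"string"},"quiet":{"type":"boolean"},"lines":{"type":"string"}},"required":["ticks"],"additionalProperties":false}. ticks is a list of rows, 1 to 20 of them, each of 7 numbers: dx, dy, dz in units of 50 mm, then a rotation vector rx, ry, rz in rad, then the finger opening in mm; each row shifts and turns the commanded pose from where the row before left it, along the tool's axes as they then stand; what a row does not reach is not made up. A row lasts 1/10 s, in which the tool goes at most 50 mm and 0.15 rad, less where a joint would pass 70% of its speed; a pose out of reach is approached as far as the arm can. The fingers move at their own pace and stop on an object; grip_n is the grip in N (left out, the last holds). Time passes only in rows, so rows that do not move let the fingers close. The tool returns the time, the measured TCP pose, the force, the opening and the grip force at its end. only (a regular expression) keeps the lines of the reply that match it, lines (a string "A,B") keeps lines A to B, and quiet returns only ok. Input that does not fit is refused with a message, and nothing moves.
- arm.get_state(): the state, without advancing time (a new reading comes with each control period).
- arm.grab_frame(name): name is "side" or "top"; returns a dict with "color" (384x512x3 uint8, blue, green, red), "camera_matrix" (3x3 intrinsics, pixels), "distortion" ([k1, k2, p1, p2, k3] as OpenCV has them; the pictures are not rectified), "rvec" (rotation vector, rad) and "tvec" (3), from world to camera coordinates, as OpenCV has them. Camera axes: x right, y down, z forward; pixel columns grow to the right and rows downward; lengths in mm; the calibration is good to about 2 mm. A picture is of the moment at which its call begins. There is no depth.
- arm.finish_job(): hands the job in; it is judged then, once.
The state is a dict: "clock": time; "joint_pos": joint angles; "dq": joint speeds; "effort": joint torques, N m; "eef_pos": TCP position; "tool_rot": TCP orientation; "ft_force": force on the tool from outside, world axes, zero at the start; "moment": the same for the moment, N m; "opening": finger opening in mm; "gripper_force": force on a finger pad.
Only numpy, scipy, OpenCV 4.12 (cv2) and the standard library are available. Lean on these libraries where they do the work, as an engineer would, in place of code of your own. Each camera call takes 0.05 s, during which the arm holds its last target. There are 200 camera calls.

### The job

Slide the steel scrap pan over the bench until it stands up against the open left end of the raised sawing board, and leave it there. Then push the two short wooden offcuts along the board and over that end so that both lie in the pan, clear of the board: slide them, do not lift them. The long finished batten by the back fence stays where it is.

Things in the scene. Friction and masses are not known exactly. Their poses are not given: they have to be found in the camera images.
- board: Raised sawing board fixed to the bench: plywood deck 220 (x) x 280 (y) mm, top 95 mm above the bench, on runners flush with its ends. Origin: centre of its underside, at bench level. x points away from the robot to the back fence (inner face at x = +94 mm, 25 mm above the deck), y to the open left end where the pan belongs. No rim on the other sides.
- board_end (a point): Middle of the upper edge of the board's open left end (board frame 0, +140, +95 mm); axes as the board's.
- pan: Scrap pan, open sheet-steel box 240 (x) x 160 (y) x 66 mm, inside 234 x 154, walls and floor 3 mm, rolled rim 29 mm lower than the deck; loose, 0.5 to 0.8 kg. Origin: centre of its underside. y points away from the board: its -y wall goes against the board. Starts empty, slightly askew, 50 to 100 mm off the board. Push its far wall or hook the near wall from inside.
- pan_rim (a point): Middle of the outside of the pan's rim on the side next to the board (pan frame 0, -81.5, +63 mm).
- offcut_block: Softwood offcut: a stepped block, 45 (x) x 75 (y) mm, 38 mm high over its -y part and 20 mm over the last 30 mm at +y; 50 to 100 g; lies on the deck at any angle. Origin: centre of its underside, z up.
- block_mid (a point): Middle of the stepped block, 17 mm above its underside.
- offcut_mitre: Softwood offcut: a batten end with one end sawn at 45 degrees, 45 mm wide (x), 35 mm thick, from y = -36 mm to y = +52 mm on its long (-x) side and to y = +7 mm on its short (+x) side; 60 to 130 g; lies on the deck at any angle. Origin: on its underside, z up.
- mitre_mid (a point): Middle of the mitred offcut, 17.5 mm above its origin.
- batten: Finished softwood batten, 36 (x) x 190 (y) x 22 mm with two small dark screw holes, lying loose on the deck alongside the back fence; it must stay. Origin: centre of its underside.

How it is judged (in metres and radians):
On the way:
1. the pan stands against the left end of the board (middle of its rim within 20 mm of the end, within 60 mm sideways) while both offcuts are still on the deck (y of pan_rim in the frame of board_end below 0.02 m and x of pan_rim in the frame of board_end between -0.06 and 0.06 m and angle between pan's own z axis and vertical below 0.1 rad and z of each of block_mid, mitre_mid in the frame of board above 0.1 m), for 0.2 s.
At the end, for the whole second after the job is handed in: Both offcuts lie at rest inside the pan (their middles between its walls and less than 75 mm above its underside, not leaning on the board); the pan stands level with the middle of its rim within 30 mm of the board's left end and within 60 mm sideways; the batten is within 20 mm of where it was (x of block_mid in the frame of pan between -0.115 and 0.115 m and y of block_mid in the frame of pan between -0.075 and 0.075 m and z of each of block_mid, mitre_mid in the frame of pan below 0.075 m and x of mitre_mid in the frame of pan between -0.115 and 0.115 m and y of mitre_mid in the frame of pan between -0.075 and 0.075 m and y of pan_rim in the frame of board_end below 0.03 m and x of pan_rim in the frame of board_end between -0.06 and 0.06 m and angle between pan's own z axis and vertical below 0.1 rad and contact force between each of offcut_block, offcut_mitre and board below 0.05 N and linear speed of each of offcut_block, offcut_mitre, pan, batten below 0.02 m/s and distance of batten from where it was at the start of the episode below 0.02 m); the robot touches nothing.
It fails at once if the finished batten is moved by more than 20 mm (distance of batten from where it was at the start of the episode above 0.02 m).
It fails at once if an offcut is lifted more than 50 mm above the deck (z of block_mid in the frame of board above 0.163 m).
It fails at once if an offcut is lifted more than 50 mm above the deck (z of mitre_mid in the frame of board above 0.163 m).
It also fails if it takes over 58 s, if anything falls off the work surface, if the arm or the gripper's body presses on something with over 40 N, if the wrist force passes 120 N, or if a joint passes its speed limit or range.

## Working session

There is one attempt and no reset: what is moved stays moved. The work goes in short steps, Python scripts to look and compute and a tool call to move; the robot and the scene stay as the last step left them, time stands still between calls to the robot, and variables do not carry over. Pictures are saved under pics/ and viewed, at most 10 in all, crops included, and the job is handed in when it is done.

```bash
ls; mkdir -p pics; cat > h.py <<'E'
import numpy as np, cv2
from workcell import arm
def grab(n,save=None):
    f=arm.grab_frame(n)
    if save: cv2.imwrite('pics/'+save,f['color'])
    return f
def ray(f,uv,z):
    K=np.array(f['camera_matrix'],float);d=np.array(f['distortion'],float)
    R=cv2.Rodrigues(np.array(f['rvec'],float))[0];t=np.array(f['tvec'],float).reshape(3)
    p=cv2.undistortPoints(np.array(uv,float).reshape(-1,1,2),K,d).reshape(-1,2)
    D=np.c_[p,np.ones(len(p))]@R; C=-R.T@t
    return C+D*((z-C[2])/D[:,2])[:,None]
def proj(f,P):
    return cv2.projectPoints(np.array(P,float).reshape(-1,3),np.array(f['rvec'],float),np.array(f['tvec'],float),np.array(f['camera_matrix'],float),np.array(f['distortion'],float))[0].reshape(-1,2)
E
python3 - <<'E'
from h import *
for n in('top','side'):
    f=grab(n,n+'0.png'); print(n,-cv2.Rodrigues(np.array(f['rvec']))[0].T@np.array(f['tvec']).reshape(3))
print(arm.get_state())
E
```

```text
pics
workcell.py
top [432.51043026 200.34953461 941.75711257]
side [951.15809659 536.0309926  766.01554468]
{'clock': 0.1, 'joint_pos': array([ 1.14086859e+00,  2.45732298e-01,  1.55888586e+00, -2.56231826e-06,
        1.33869788e+00, -1.74108577e-01]), 'dq': array([ 0.000849  ,  0.00023779, -0.00403964,  0.00099292, -0.00144744,
        0.00184363]), 'effort': array([ 1.74471868e-03, -4.16912699e+01, -3.15529239e+01,  6.88040885e-02,
        3.08713666e-02, -6.38565962e-05]), 'eef_pos': array([164.26424646, 628.38692469, 229.46650928]), 'tool_rot': array([-3.13989489e+00, -2.96087877e-04,  2.88577383e+00]), 'ft_force': array([-0.44517992, -1.30865149,  0.57609327]), 'moment': array([-0.0217565 , -0.00572649, -0.0089308 ]), 'gripper_force': 0.0, 'opening': 93.92307244715481}
```
View pics/top0.png

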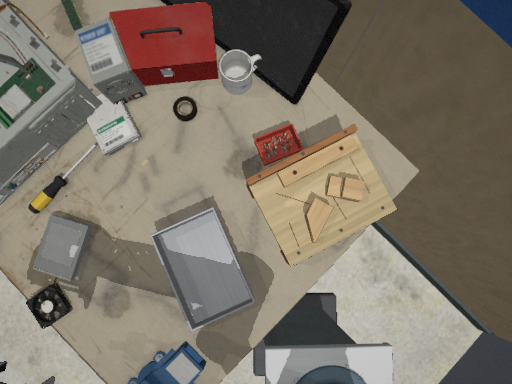

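View pics/side0.png

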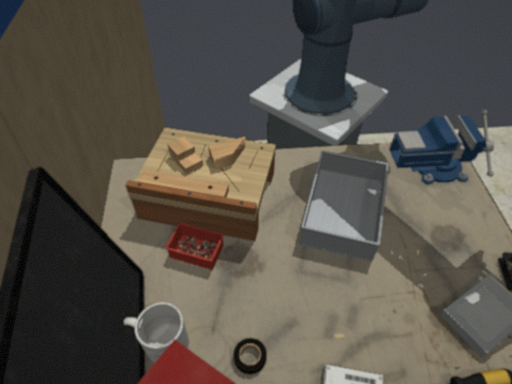

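The top view shows the deck at about (250,183), (290,262), (395,208), (355,128), the pan rim at about (153,240), (213,209), (253,300), (193,327), the stepped block near (345,187) and the mitre near (319,218). The batten lies along the fence. The side view agrees.

```bash
python3 - <<'E'
from h import *
f=grab('top'); c=f['color'][115:335,145:405]
cv2.imwrite('pics/c0.png',cv2.resize(c,None,fx=2.7,fy=2.7,interpolation=cv2.INTER_CUBIC))
print(ray(f,[(250,183),(290,262),(395,208)],95).round(), ray(f,[(153,240),(213,209),(253,300),(193,327)],66).round())
E
```

```text
[[ 546.  194.   95.]
 [ 367.  106.   95.]
 [ 486. -139.   95.]] [[418. 420.  66.]
 [489. 281.  66.]
 [279. 189.  66.]
 [220. 327.  66.]]
```

View pics/c0.png

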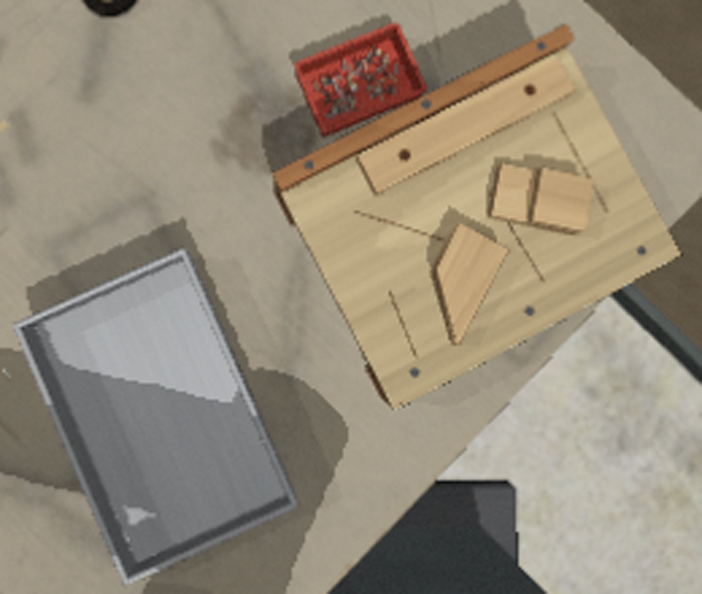

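```bash
cat >> h.py <<'E'
def crop(uv): return (np.array(uv,float)+.5)/2.7-.5+[145,115]
E
python3 - <<'E'
from h import *
f=grab('top')
L=lambda u,z:ray(f,crop(u),z)[:,:2]
b=L([(395,408),(680,255),(285,193)],95);print('board',b.round(1),np.linalg.norm(b[0]-b[1]),np.linalg.norm(b[0]-b[2]))
ey=(b[0]-b[1])/np.linalg.norm(b[0]-b[1]);ex=np.array([ey[1],-ey[0]])
o=(b[0]+b[1])/2+110*ex
print('ex',ex,'yaw',np.arctan2(ex[1],ex[0]),'o',o, 'end',o+140*ey)
tb=lambda p:np.c_[(p-o)@ex,(p-o)@ey]
p=L([(15,326),(184,251),(296,505),(127,582)],66)
print('pan',p.round(1),[np.linalg.norm(p[i]-p[i-1]).round(1) for i in range(4)]);print(tb(p).round(1),tb(p).mean(0))
print('mitre',tb(L([(460,222),(508,246),(457,345),(438,333),(434,268)],130)).round(1))
print('block hi',tb(L([(541,167),(592,178),(582,230),(532,221)],133)).round(1),'lo',tb(L([(498,162),(535,168),(528,221),(489,215)],115)).round(1))
print('batten',tb(L([(358,158),(378,193),(578,90),(561,58)],117)).round(1))
E
```

```text
board [[ 358.6  104. ]
 [ 483.3 -142.7]
 [ 538.8  193.7]] 276.4512209419814 201.34725360702652
ex [0.89239021 0.45126457] yaw 0.46818189371179814 o [519.09565598  30.29641842] end [455.91861592 155.23104777]
pan [[428.9 426.9]
 [492.5 281.3]
 [275.3 186.4]
 [212.4 329.9]] [np.float64(237.2), np.float64(158.8), np.float64(237.0), np.float64(156.6)]
[[  98.5  394.6]
 [  89.6  236. ]
 [-147.1  249.3]
 [-138.5  405.7]] [-24.37841141 321.42363135]
mitre [[  1.7  23.9]
 [-33.5  -1.6]
 [-84.4  72.9]
 [-68.9  82. ]
 [-21.5  60.3]]
block hi [[ 10.8 -56. ]
 [-16.4 -89.2]
 [-49.9 -61.1]
 [-24.6 -28.1]] lo [[ 31.2 -31.3]
 [ 12.6 -56.5]
 [-23.6 -30. ]
 [ -4.2  -3.4]]
batten [[  87.3   71.4]
 [  53.9   70.3]
 [  53.9 -120.6]
 [  84.5 -121.1]]
```

The rows are not in the units I measure in: shifts go in units of 50 mm. I convert before sending: -27.4 mm is -0.548, -26.1 mm is -0.522.

Emit:
drive_effector(
  ticks=[
    [-0.548, -0.522, 0, 0, 0, 0, 94],
    [-0.548, -0.522, 0, 0, 0, 0, 94],
    [-0.548, -0.522, 0, 0, 0, 0, 94],
    [-0.548, -0.522, 0, 0, 0, 0, 94],
    [-0.548, -0.522, 0, 0, 0, 0, 94],
    [-0.548, -0.522, 0, 0, 0, 0, 94],
    [-0.548, -0.522, 0, 0, 0, 0, 94],
    [0, 0, 0, 0, 0, 0.141, 94],
    [0, 0, 0, 0, 0, 0.141, 94],
    [0, 0, 0, 0, 0, 0.141, 94],
    [0, 0, 0, 0, 0, 0.141, 94],
    [0, 0, 0, 0, 0, 0.141, 94],
    [0, 0, 0, 0, 0, 0.141, 94],
    [0, 0, 0, 0, 0, 0, 94],
  ],
)

```text
clock: 1.6
eef_pos: [303.7, 403.5, 230.3]
tool_rot: [-3.141, 0.0, 2.04]
ft_force: [-0.1, 1.1, -0.3]
opening: 93.8
gripper_force: 0.0
```

```bash
cat >> h.py <<'E'
EX=np.array([.8924,.4513]);EY=np.array([-.4513,.8924]);O=np.array([519.1,30.3])
tb=lambda p:np.c_[(np.atleast_2d(p)[:,:2]-O)@EX,(np.atleast_2d(p)[:,:2]-O)@EY].round(1)
from scipy.spatial.transform import Rotation
def tcp():
    s=arm.get_state();R=Rotation.from_euler('xyz',s['tool_rot']).as_matrix()
    a=lambda v:np.degrees(np.arctan2(v[:2]@EY,v[:2]@EX)).round(1)
    print('t',s['clock'],'board',tb(s['eef_pos'])[0],'z',s['eef_pos'][2].round(1),'toolx deg',a(R[:,0]),'tooly deg',a(R[:,1]),'zz',R[:,2].round(3),'F',s['ft_force'].round(1),'j',s['joint_pos'].round(2))
E
python3 -c "from h import *;tcp()"
```

```text
t 1.6 board [-23.8 430.2] z 230.3 toolx deg 90.1 tooly deg 0.1 zz [-0. -0. -1.] F [-0.1  1.1 -0.3] j [ 0.7  -0.1   1.92  0.    1.32  0.23]
```

Emit:
drive_effector(
  ticks=[
    [0, 0, 0.9, 0, 0, 0, 94],
    [0, 0, 0.9, 0, 0, 0, 94],
    [0, 0, 0.9, 0, 0, 0, 94],
    [0, 0, 0.7, 0, 0, 0, 94],
    [0, 0, 0.3, 0, 0, 0, 94],
    [-0.24, 0, 0, 0, 0, 0, 94],
    [-0.24, 0, 0, 0, 0, 0, 94],
    [-0.24, 0, 0, 0, 0, 0, 94],
    [-0.24, 0, 0, 0, 0, 0, 94],
    [-0.24, 0, 0, 0, 0, 0, 94],
    [-0.24, 0, 0, 0, 0, 0, 94],
    [-0.24, 0, 0, 0, 0, 0, 94],
    [-0.16, 0, 0, 0, 0, 0, 94],
    [-0.12, 0, 0, 0, 0, 0, 94],
    [-0.1, 0, 0, 0, 0, 0, 94],
    [-0.1, 0, 0, 0, 0, 0, 94],
    [0, 0, 0, 0, 0, 0, 94],
  ],
)

```text
clock: 3.3
eef_pos: [353.8, 306.9, 46.3]
tool_rot: [3.139, 0.0, 2.039]
ft_force: [-0.5, 2.1, 0.5]
opening: 94.1
gripper_force: 0.8
```

```bash
cat > pan.py <<'E'
from h import *
import sys
f=grab('top',sys.argv[1]);tcp()
E
python3 pan.py top1.png
python3 - <<'E'
from h import *
c=cv2.imread('pics/top1.png')[115:335,145:405];cv2.imwrite('pics/c1.png',cv2.resize(c,None,fx=2.7,fy=2.7,interpolation=cv2.INTER_CUBIC))
E
```

```text
t 3.35 board [-22.9 321.5] z 46.1 toolx deg 90.0 tooly deg 0.0 zz [ 0.002 -0.    -1.   ] F [0.5 1.4 0.2] j [ 0.47  0.08  2.12 -0.    0.93  0.  ]
```

View pics/c1.png

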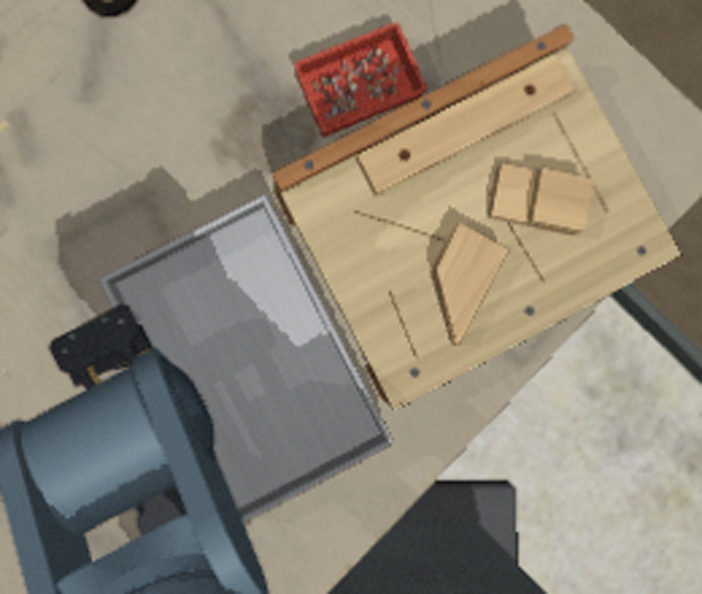

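The pan now stands parallel to the board's left end, with its near rim running from (265,200) to (392,437) in the crop. A small gap is left, which I measure and close.

```bash
python3 - <<'E'
from h import *
f=grab('top');print(tb(ray(f,crop([(265,200),(392,437),(104,279)]),66)))
E
```

```text
[[  97.   153.4]
 [-134.3  150.2]
 [  99.6  308.4]]
```

Emit:
drive_effector(
  ticks=[
    [-0.08, 0, 0, 0, 0, 0, 94],
    [-0.06, 0, 0, 0, 0, 0, 94],
    [-0.04, 0, 0, 0, 0, 0, 94],
    [0, 0, 0, 0, 0, 0, 94],
    [0, 0, 0, 0, 0, 0, 94],
  ],
)

```text
clock: 3.9
eef_pos: [356.8, 299.3, 45.6]
tool_rot: [3.141, -0.0, 2.04]
ft_force: [-1.9, 2.7, 3.5]
opening: 93.7
gripper_force: 2.0
```

```bash
python3 -c "from h import *;tcp()"
```

```text
t 3.9 board [-23.5 313.3] z 45.6 toolx deg 90.0 tooly deg 0.0 zz [ 0.  0. -1.] F [-1.9  2.7  3.5] j [ 0.45  0.08  2.13  0.    0.93 -0.02]
```

Emit:
drive_effector(
  ticks=[
    [0.08, 0, 0, 0, 0, 0, 94],
    [0, 0, -0.9, 0, 0, 0, 0],
    [0, 0, -0.9, 0, 0, 0, 0],
    [0, 0, -0.9, 0, 0, 0, 0],
    [0, 0, -0.9, 0, 0, 0, 0],
    [-0.88, 0.12, 0, 0, 0, 0, 0],
    [-0.88, 0.12, 0, 0, 0, 0, 0],
    [-0.88, 0.12, 0, 0, 0, 0, 0],
    [-0.88, 0.12, 0, 0, 0, 0, 0],
    [-0.88, 0.12, 0, 0, 0, 0, 0],
    [-0.88, 0.12, 0, 0, 0, 0, 0],
    [-0.88, 0.12, 0, 0, 0, 0, 0],
    [0, 0, 0, 0, 0, 0, 0],
    [0, 0, 0, 0, 0, 0, 0],
  ],
  grip_n=20,
)

```text
clock: 5.3
eef_pos: [531.2, 46.2, 224.5]
tool_rot: [-3.14, -0.001, 2.038]
ft_force: [-0.5, -0.4, 0.3]
opening: 0.7
gripper_force: 0.0
```

```bash
python3 -c "from h import *;tcp()"
```

```text
t 5.3 board [18.   8.7] z 224.5 toolx deg 89.9 tooly deg -0.1 zz [-0.002 -0.    -1.   ] F [-0.5 -0.4  0.3] j [-0.13 -0.02  1.86 -0.    1.31 -0.59]
```

Emit:
drive_effector(
  ticks=[
    [0, 0.02, 0.7, 0, 0, 0, 0],
    [0, 0, 0.7, 0, 0, 0, 0],
    [0, 0, 0.4, 0, 0, 0, 0],
    [0, 0, 0.14, 0, 0, 0, 0],
    [-0.12, 0, 0, 0, 0, 0, 0],
    [-0.12, 0, 0, 0, 0, 0, 0],
    [-0.12, 0, 0, 0, 0, 0, 0],
    [-0.12, 0, 0, 0, 0, 0, 0],
    [-0.12, 0, 0, 0, 0, 0, 0],
    [-0.04, 0, 0, 0, 0, 0, 0],
    [0, 0, 0, 0, 0, 0, 0],
    [0.16, 0, 0, 0, 0, 0, 0],
    [0, 0, -0.8, 0, 0, 0, 20],
    [0, 0, -0.8, 0, 0, 0, 20],
    [0, 0, -0.8, 0, 0, 0, 20],
    [0.9, 0, 0, 0, 0, 0, 20],
    [0.9, 0, 0, 0, 0, 0, 20],
    [0.9, 0, 0, 0, 0, 0, 20],
    [0.9, 0, 0, 0, 0, 0, 20],
    [0.9, 0, 0, 0, 0, 0, 20],
  ],
)

```text
clock: 7.3
eef_pos: [439.8, 228.5, 248.3]
tool_rot: [-3.141, 0.0, 2.04]
ft_force: [0.4, 0.6, -0.2]
opening: 19.9
gripper_force: 0.0
```

```bash
python3 - <<'E'
from h import *
tcp();c=grab('top','top2.png')['color'][115:335,145:405];cv2.imwrite('pics/c2.png',cv2.resize(c,None,fx=2.7,fy=2.7,interpolation=cv2.INTER_CUBIC))
E
```

```text
t 7.3 board [ 18.7 212.6] z 248.3 toolx deg 90.1 tooly deg 0.1 zz [-0. -0. -1.] F [ 0.4  0.6 -0.2] j [ 0.25 -0.14  1.93 -0.    1.36 -0.22]
```

View pics/c2.png

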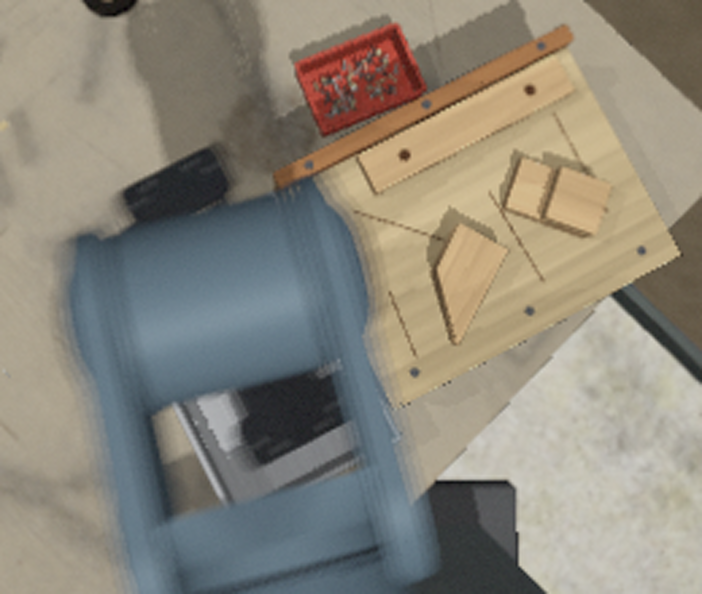

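The block has shifted away: its raised part is now at about (556,165), (611,185), (590,237), (543,218) in the crop and its low corners at (521,157) and (504,207). The mitre has not moved.

```bash
python3 - <<'E'
from h import *
f=grab('top')
print(tb(ray(f,crop([(556,165),(611,185),(590,237),(543,218)]),133)),tb(ray(f,crop([(521,157),(504,207)]),115)))
E
```

```text
[[   6.6  -67.8]
 [ -28.6 -100.4]
 [ -57.9  -64.2]
 [ -26.6  -37.3]] [[ 26.1 -50.5]
 [ -4.1 -17.7]]
```

In the tool's units: -43 mm is -0.86, -42.6 mm is -0.852.

Emit:
drive_effector(
  ticks=[
    [-0.86, -0.19, 0, 0, 0, 0, 28],
    [-0.86, -0.19, 0, 0, 0, 0, 28],
    [-0.86, -0.19, 0, 0, 0, 0, 28],
    [-0.86, -0.19, 0, 0, 0, 0, 28],
    [-0.852, -0.194, 0, 0, 0, 0, 28],
    [0, 0, 0, 0, 0, 0, 28],
    [0, 0, 0.8, 0, 0, 0, 28],
    [0, 0, 0.8, 0, 0, 0, 28],
    [0, 0, 0.6, 0, 0, 0, 28],
    [0, 0, 0.22, 0, 0, 0, 28],
    [0, 0, 0, 0, 0, 0, 28],
    [0.2, 0, 0, 0, 0, 0, 28],
    [0.2, 0, 0, 0, 0, 0, 28],
    [0.2, 0, 0, 0, 0, 0, 28],
    [0.2, 0, 0, 0, 0, 0, 28],
    [0.2, 0, 0, 0, 0, 0, 28],
    [0.2, 0, 0, 0, 0, 0, 28],
    [0.2, 0, 0, 0, 0, 0, 28],
    [0, 0, 0, 0, 0, 0, 28],
  ],
)

```text
clock: 9.3
eef_pos: [463.5, 77.4, 127.1]
tool_rot: [-3.141, -0.001, 2.041]
ft_force: [-0.6, -1.0, 0.3]
opening: 27.9
gripper_force: 0.0
```

```bash
python3 - <<'E'
from h import *
tcp();c=grab('side','side3.png')['color'][100:270,100:400];cv2.imwrite('pics/c3.png',cv2.resize(c,None,fx=2.6,fy=2.6,interpolation=cv2.INTER_CUBIC))
E
```

```text
t 9.3 board [-28.4  67.1] z 127.1 toolx deg 90.1 tooly deg 0.1 zz [-0.001  0.    -1.   ] F [-0.6 -1.   0.3] j [-0.08 -0.06  2.09  0.    1.11 -0.55]
```

View pics/c3.png

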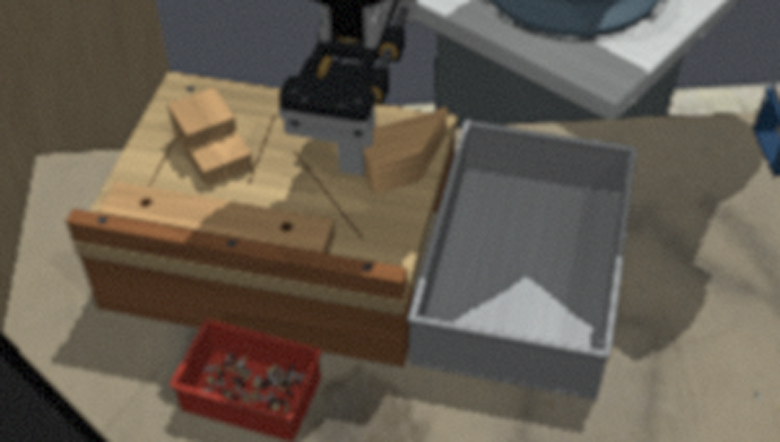

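The mitre sits in the finger cradle with its tip at the board's end, around (445,120) in the crop. The pan is against the board. I keep pushing.

In the tool's units: 10 mm is 0.2, -40 mm is -0.8.

Emit:
drive_effector(
  ticks=[
    [0.2, 0, 0, 0, 0, 0, 28],
    [0.2, 0, 0, 0, 0, 0, 28],
    [0.2, 0, 0, 0, 0, 0, 28],
    [0.2, 0, 0, 0, 0, 0, 28],
    [0.2, 0, 0, 0, 0, 0, 28],
    [0.2, 0, 0, 0, 0, 0, 28],
    [0.2, 0, 0, 0, 0, 0, 28],
    [0.2, 0, 0, 0, 0, 0, 28],
    [0.2, 0, 0, 0, 0, 0, 28],
    [0, 0, 0, 0, 0, 0, 28],
    [0, 0, -0.8, 0, 0, 0, 28],
    [0, 0, -0.8, 0, 0, 0, 28],
    [0, 0, -0.8, 0, 0, 0, 28],
  ],
)

```text
clock: 10.65
eef_pos: [423.4, 156.4, 248.7]
tool_rot: [-3.141, -0.0, 2.04]
ft_force: [0.6, 0.8, -0.4]
opening: 27.9
gripper_force: 0.0
```

```bash
python3 - <<'E'
from h import *
tcp();c=grab('side','side4.png')['color'][100:270,100:400];cv2.imwrite('pics/c4.png',cv2.resize(c,None,fx=2.6,fy=2.6,interpolation=cv2.INTER_CUBIC))
E
```

```text
t 10.65 board [-28.5 155.7] z 248.7 toolx deg 90.0 tooly deg 0.0 zz [-0.001 -0.    -1.   ] F [ 0.6  0.8 -0.4] j [ 0.1  -0.26  2.03 -0.    1.38 -0.37]
```

View pics/c4.png

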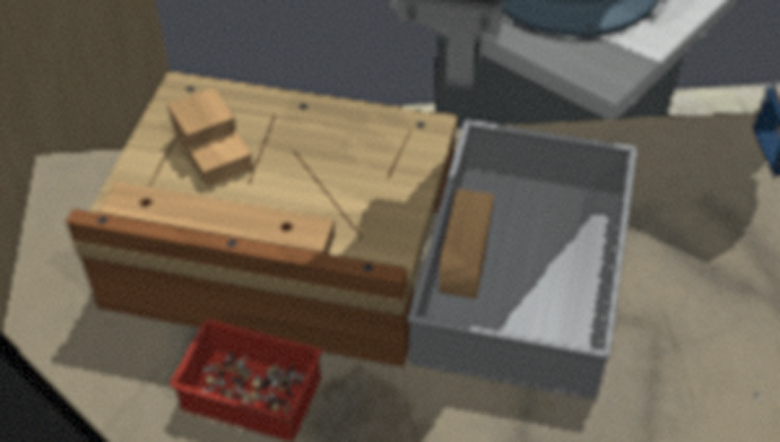

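The mitre lies in the pan by the near wall, at about (465,245) in the crop. Next I place it in board coordinates so the block can be aimed clear of it.

```bash
python3 - <<'E'
from h import *
f=grab('side')
c=lambda u:(np.array(u,float)+.5)/2.6-.5+[100,100]
print('mitre top',tb(ray(f,c([(455,190),(494,193),(479,275),(442,262)]),45)))
print('pan rim',tb(ray(f,c([(466,122),(635,149),(610,352),(412,322)]),66)))
E
```

```text
mitre top [[-65.7 147.3]
 [-70.2 182.8]
 [ 28.1 187. ]
 [ 21.1 153.2]]
pan rim [[-135.3  143.2]
 [-135.2  302.3]
 [  98.6  303.7]
 [ 105.2  145.5]]
```

In the tool's units: -42.3 mm is -0.846, 30 mm is 0.6.

Emit:
drive_effector(
  ticks=[
    [-0.846, 0.01, 0, 0, 0, 0, 36],
    [-0.846, 0.008, 0, 0, 0, 0, 36],
    [-0.846, 0.008, 0, 0, 0, 0, 36],
    [-0.846, 0.008, 0, 0, 0, 0, 36],
    [-0.846, 0.008, 0, 0, 0, 0, 36],
    [-0.846, 0.008, 0, 0, 0, 0, 36],
    [0, 0, 0, 0, 0, 0, 36],
    [0, 0, 0.8, 0, 0, 0, 36],
    [0, 0, 0.8, 0, 0, 0, 36],
    [0, 0, 0.6, 0, 0, 0, 36],
    [0, 0, 0.24, 0, 0, 0, 36],
    [0, 0, 0, 0, 0, 0, 36],
    [0.12, 0, 0, 0, 0, 0, 36],
    [0.12, 0, 0, 0, 0, 0, 36],
    [0.12, 0, 0, 0, 0, 0, 36],
    [0.12, 0, 0, 0, 0, 0, 36],
    [0, 0, 0, 0, 0, 0, 36],
  ],
)

```text
clock: 12.45
eef_pos: [530.0, -46.7, 126.3]
tool_rot: [3.14, 0.001, 2.041]
ft_force: [0.2, 0.4, -0.2]
opening: 35.9
gripper_force: 0.1
```

```bash
python3 - <<'E'
from h import *
tcp();c=grab('side','side5.png')['color'][100:270,100:400];cv2.imwrite('pics/c5.png',cv2.resize(c,None,fx=2.6,fy=2.6,interpolation=cv2.INTER_CUBIC))
E
```

```text
t 12.45 board [-25.  -73.6] z 126.3 toolx deg 90.1 tooly deg 0.1 zz [ 0.002 -0.    -1.   ] F [ 0.2  0.4 -0.2] j [-0.3   0.09  1.94  0.    1.11 -0.77]
```

View pics/c5.png

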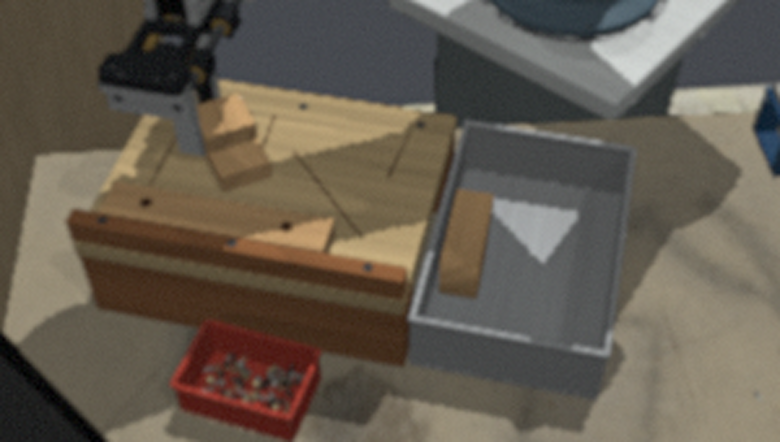

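The block is cradled against the fingers at about (230,140) and moving with them. Now the brisk push, so that it clears the mitre lying near the wall.

In the tool's units: 8 mm is 0.16, -45 mm is -0.9.

Emit:
drive_effector(
  ticks=[
    [0.16, 0, 0, 0, 0, 0, 36],
    [0.32, 0, 0, 0, 0, 0, 36],
    [0.5, 0, 0, 0, 0, 0, 36],
    [0.7, 0, 0, 0, 0, 0, 36],
    [0.74, 0, 0, 0, 0, 0, 36],
    [0.74, 0, 0, 0, 0, 0, 36],
    [0.74, 0, 0, 0, 0, 0, 36],
    [0.7, 0, 0, 0, 0, 0, 36],
    [0, 0, 0, 0, 0, 0, 36],
    [0, 0, -0.8, 0, 0, 0, 36],
    [0, 0, -0.8, 0, 0, 0, 36],
    [0, 0, -0.8, 0, 0, 0, 36],
    [-0.9, 0, 0, 0, 0, 0, 36],
    [-0.9, 0, 0, 0, 0, 0, 36],
    [-0.9, 0, 0, 0, 0, 0, 36],
  ],
)

```text
clock: 14.0
eef_pos: [487.1, 36.1, 245.7]
tool_rot: [3.141, 0.0, 2.04]
ft_force: [0.0, 0.3, -0.2]
opening: 35.7
gripper_force: 0.0
```

```bash
python3 - <<'E'
from h import *
tcp();c=grab('side','side6.png')['color'][100:270,100:400];cv2.imwrite('pics/c6.png',cv2.resize(c,None,fx=2.6,fy=2.6,interpolation=cv2.INTER_CUBIC));grab('top','top6.png')
E
```

```text
t 14.0 board [-26.   19.7] z 245.7 toolx deg 90.1 tooly deg 0.1 zz [ 0.001  0.    -1.   ] F [ 0.   0.3 -0.2] j [-0.16 -0.16  1.95  0.    1.35 -0.63]
```

View pics/c6.png

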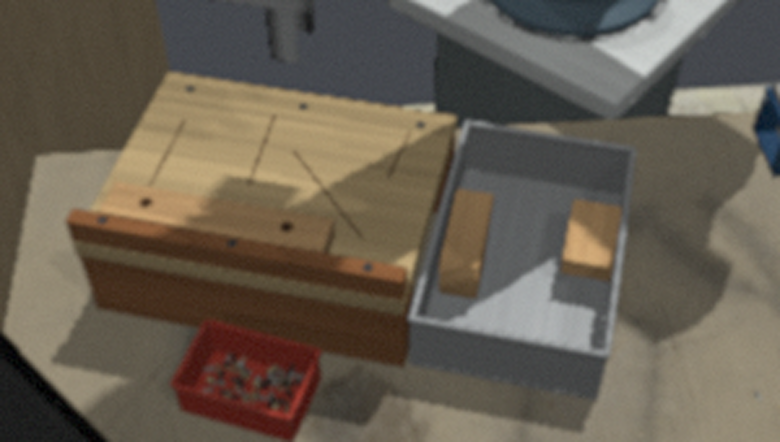

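Both offcuts lie flat in the pan, at about (465,245) and (592,238) in the crop. The pan is against the board, the batten has not moved and the robot is clear.

Emit:
drive_effector(
  ticks=[
    [0, 0, 0, 0, 0, 0, 36],
    [0, 0, 0, 0, 0, 0, 36],
    [0, 0, 0, 0, 0, 0, 36],
  ],
)

```text
clock: 14.4
eef_pos: [486.3, 38.4, 245.2]
tool_rot: [-3.141, -0.0, 2.041]
ft_force: [-0.1, 0.2, -0.0]
opening: 35.9
gripper_force: 0.0
```

```bash
python3 -c "from h import *;print(arm.finish_job())"
```

```text
the job is handed in; nothing more can be done
None
```

I handed the job in at 14.4 s: in the last picture the pan stands against the board's left end with both offcuts lying in it, and the batten is where it was; no verdict came back.

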